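# Close a specimen carton and press its seam shut

### The arm

A 6-joint arm with a two-finger parallel gripper is mounted at the origin on the work surface. World frame = base frame: x ahead of the robot, y to its left, z up, the work surface at z = 0. Lengths are in mm, angles in rad, forces in N, time in s.
With the tool pointing down it reaches from about 400 to 925 mm from the base axis. Payload 12.5 kg.
Tool frame: the origin (TCP) lies at the very end of the fingers, on their centre line; the grasp point (between the pads) lies grip_depth behind it (grip_depth is the distance from the TCP to the grasp point, in mm); z points along the fingers, y is the line along which they close (so a half turn about z gives the same grasp; the last joint's range is limited). The gripper opens to 95 mm and grips with 3 to 60 N. Pads are 20 mm wide; open, the fingers measure 119 mm over their backs; the gripper's body (75 mm by 180 mm) begins 59 mm behind the grasp point.
Start: joints at [-1.241, 0.491, 1.559, -0, 1.092, -0.106], TCP at [263.859, -566.591, 214.661] pointing down, gripper open.
Joint ranges: [-3.1, 3.1], [-0.84, 2.19], [0.05, 2.79], [-1.13, 4.28], [0.06, 2.93], [-2.69, 2.69]. Speed limits (rad/s): [2.22, 2.22, 2.79, 3.14, 3.14, 3.14].

### API

Orientations are given as [roll, pitch, yaw] about the fixed x, y, z axes, in that order (R = Rz(yaw) Ry(pitch) Rx(roll)).
In Python, from cell import state, read_camera, job_done, grip_depth gives the robot as it stands.
- The arm moves only by the tool drive_tool, never from a script. Its argument "targets" is a list of rows, each an object with "jaw": the opening, from 0 (shut) to 1 (fully open); "travel": the shift along the tool's x, y, z in m, a list of three; "twist": the turn about the tool's z in rad. In form: [{"jaw": jaw, "travel": [tx, ty, tz], "twist": twist}, ...]. A call has 1 to 8 rows; each row is the pose to reach, as a shift and turn from the pose commanded when the call began, along the tool's axes at that moment; what a row does not reach only later rows make up. A row lasts 1/12 s, in which the tool goes at most 41.7 mm and 7.16 degrees, less where a joint would pass 70% of its speed; a pose out of reach is approached as far as the arm can. A call with a gripper value outside its range is refused whole. The fingers move at their own pace and stop on an object; the grip force is fixed at half the most. Time passes only in rows, so rows that repeat a pose let the fingers close. It gives the time, the measured TCP pose, the force, the opening and the grip force at its end, in the units of the state.
- state(): the state, without advancing time (a new reading comes with each control period).
- read_camera(name): name is "scene" or "side" or "wrist"; returns a dict with "frame" (384x512x3 uint8, red, green, blue), "fx", "fy", "cx", "cy" (pixels), "R" (3x3) and "t" (3): a world point X has camera coordinates R X + t. Camera axes: x right, y down, z forward; pixel columns grow to the right and rows downward; lengths in mm; the calibration is good to about 2 mm. A picture is of the moment at which its call begins. There is no depth.
- job_done(): hands the job in; it is judged then, once.
The state is a dict: "t": time; "joints": joint angles; "qvel": joint speeds; "tau": joint torques, N m; "eef_pos": TCP position; "tcp_rot": TCP orientation; "ft_force": force on the tool from outside, world axes, zero at the start; "moment": the same for the moment, N m; "opening": opening from 0.0 (shut) to 1.0 (fully open); "grip_force": force on a finger pad.
Only numpy, scipy, OpenCV 4.12 (cv2) and the standard library are available. Lean on these libraries where they do the work, as an engineer would, in place of code of your own. Each camera call takes 0.05 s, during which the arm holds its last target. There are 200 camera calls.

### The job

Fold both open top flaps of the specimen carton down flat so that they meet in the middle, then take the spring-tipped seam presser from its stand and, pressing gently so that the spring tip gives, run it slowly (about five seconds) along the whole seam between the flaps, from the end nearer the robot to the far end. Hang the presser back upright in the fork of its stand; leave the flaps closed and do not disturb the bottle, the jar or the slide box.

Things in the scene. Friction and masses are not known exactly. Their poses are not given: they have to be found in the camera images.
- carton: Brown cardboard carton fixed to the bench, 180 (x) x 150 (y) x 95 mm high when closed. Origin: centre of its underside; z up, x along the seam from the robot's end to the far end. End flaps already folded in. A 180 x 75 mm top flap, 4 mm thick, is hinged on each long side (y = +75 and -75, z = 93 mm); closed, their tops are at z = 95 mm and they meet at y = 0: the seam.
- flap_left (a joint): Hinge of the flap on the carton's +y side: 0 = closed flat, 1.57 = straight up, more = leaning outwards (limit 2.4). A stiff crease: it stays where it is left.
- flap_right (a joint): Hinge of the flap on the carton's -y side, same values.
- seam_near (a point): End of the seam nearer the robot, at the height of the closed flaps' top (95 mm above the bench).
- seam_far (a point): Far end of the seam, same height, 180 mm from seam_near.
- stand: Dark steel stand fixed to the bench: foot plate 110 x 90 x 8 mm, a post at its back (+x) and a level fork, top at z = 90 mm: two prongs 22 mm wide, 8 mm thick, with a 24 mm slot between them along x, open to -x and closed 25 mm behind the origin. Origin: on the bench under the place where the presser hangs; z up.
- stand_seat (a point): Middle of the slot on the fork's top face (90 mm above the bench): where the centre of the presser's collar underside belongs.
- presser: Loose upright tool, 143 mm long, 0.14 kg. Origin: centre of the underside of its aluminium collar (44 mm across, 8 thick), which rests on the fork; z up. Black square handle 24 x 24 mm, faces square to x and y, from 8 to 70 mm above the origin; below it a 14 mm shank to -45 mm, a thin rod and a 14 mm steel ball, lowest point 73 mm below the origin.
- presser_tip (a point): Centre of the steel ball at the presser's tip (7 mm radius), 66 mm below the presser's origin when the spring is out.
- plunger (a joint): How far the presser's spring tip is pushed in: 0 = out, 0.010 m = fully in (about 1.5 N to start, 5 N fully in).
- bottle: Bystander: white plastic bottle, 60 mm across, 150 mm tall; origin at the centre of its underside.
- jar: Bystander: capped specimen jar, 60 mm across, 70 mm tall; origin at the centre of its underside.
- slidebox: Bystander: grey slide box 85 x 100 x 35 mm; origin at the centre of its underside.
There are look-alikes about, which are no part of the job. What is shaped like the stand but blue is not meant.

How it is judged (in metres and radians):
On the way, in this order (a step that is already met when the one before it is completed fails the run):
1. both top flaps folded down flat (each within 0.08 rad of closed) (value of joint each of flap_left, flap_right below 0.08 rad), for 0.2 s.
2. tip pressed on the seam (plunger in by over 1 mm, within 8 mm sideways), slowly passing the point 18 mm from the seam's near end (within 8 mm of it for at least 0.2 s) (x of presser_tip in the frame of carton between -0.08 and -0.064 m and y of presser_tip in the frame of carton between -0.008 and 0.008 m and z of presser_tip in the frame of carton below 0.106 m and value of joint plunger above 0.001 m), for 0.2 s.
3. tip pressed on the seam (plunger in by over 1 mm, within 8 mm sideways), slowly passing the point 42 mm from the seam's near end (within 8 mm of it for at least 0.2 s) (x of presser_tip in the frame of carton between -0.056 and -0.04 m and y of presser_tip in the frame of carton between -0.008 and 0.008 m and z of presser_tip in the frame of carton below 0.106 m and value of joint plunger above 0.001 m), for 0.2 s.
4. tip pressed on the seam (plunger in by over 1 mm, within 8 mm sideways), slowly passing the point 66 mm from the seam's near end (within 8 mm of it for at least 0.2 s) (x of presser_tip in the frame of carton between -0.032 and -0.016 m and y of presser_tip in the frame of carton between -0.008 and 0.008 m and z of presser_tip in the frame of carton below 0.106 m and value of joint plunger above 0.001 m), for 0.2 s.
5. tip pressed on the seam (plunger in by over 1 mm, within 8 mm sideways), slowly passing the point 90 mm from the seam's near end (within 8 mm of it for at least 0.2 s) (x of presser_tip in the frame of carton between -0.008 and 0.008 m and y of presser_tip in the frame of carton between -0.008 and 0.008 m and z of presser_tip in the frame of carton below 0.106 m and value of joint plunger above 0.001 m), for 0.2 s.
6. tip pressed on the seam (plunger in by over 1 mm, within 8 mm sideways), slowly passing the point 114 mm from the seam's near end (within 8 mm of it for at least 0.2 s) (x of presser_tip in the frame of carton between 0.016 and 0.032 m and y of presser_tip in the frame of carton between -0.008 and 0.008 m and z of presser_tip in the frame of carton below 0.106 m and value of joint plunger above 0.001 m), for 0.2 s.
7. tip pressed on the seam (plunger in by over 1 mm, within 8 mm sideways), slowly passing the point 138 mm from the seam's near end (within 8 mm of it for at least 0.2 s) (x of presser_tip in the frame of carton between 0.04 and 0.056 m and y of presser_tip in the frame of carton between -0.008 and 0.008 m and z of presser_tip in the frame of carton below 0.106 m and value of joint plunger above 0.001 m), for 0.2 s.
8. tip pressed on the seam (plunger in by over 1 mm, within 8 mm sideways), slowly passing the point 162 mm from the seam's near end (within 8 mm of it for at least 0.2 s) (x of presser_tip in the frame of carton between 0.064 and 0.08 m and y of presser_tip in the frame of carton between -0.008 and 0.008 m and z of presser_tip in the frame of carton below 0.106 m and value of joint plunger above 0.001 m), for 0.2 s.
At the end, for the whole second after the job is handed in: Both flaps within 0.08 rad of closed; the presser released and at rest, hanging upright (within 0.1 rad) in the stand's fork, its collar on the fork (within 4 mm in height) and within 12 mm of the seat (all of step 1 and horizontal distance between presser and stand_seat below 0.012 m and z of presser in the frame of stand_seat between -0.004 and 0.004 m and angle between presser's own z axis and vertical below 0.1 rad and linear speed of presser below 0.02 m/s); the robot touches nothing.
It fails at once if the presser pressed on the carton with more than 15 N (contact force between presser and carton above 15 N).
It fails at once if the bottle moved by more than 25 mm (distance of bottle from where it was at the start of the episode above 0.025 m).
It fails at once if the jar moved by more than 25 mm (distance of jar from where it was at the start of the episode above 0.025 m).
It fails at once if the slide box moved by more than 25 mm (distance of slidebox from where it was at the start of the episode above 0.025 m).
It also fails if it takes over 72 s, if anything falls off the work surface, if the arm or the gripper's body presses on something with over 40 N, if the wrist force passes 120 N, or if a joint passes its speed limit or range.

## Working session

There is one attempt and no reset: what is moved stays moved. The work goes in short steps, Python scripts to look and compute and a tool call to move; the robot and the scene stay as the last step left them, time stands still between calls to the robot, and variables do not carry over. Pictures are saved under pics/ and viewed, at most 10 in all, crops included, and the job is handed in when it is done.

Besides the shell and the picture viewer there is one more tool, called after "Request:" as name([rows], argument=value, ...), one row to a line, values as JSON. drive_tool: Moves the arm, as the interface text tells. Its arguments: {"type":"object","properties":{"targets":{"type":"array"}},"required":["targets"]}

```bash
ls; mkdir -p pics; python3 - <<'E'
from cell import *
import cv2,numpy as np
s=state();print(s);print(grip_depth)
a=[]
for n in["scene","side","wrist"]:
    c=read_camera(n);cv2.imwrite(f"pics/{n}0.png",c["frame"][:,:,::-1]);print(n,c["fx"],c["cx"],c["cy"],np.round(c["R"],3).tolist(),np.round(c["t"]))
E
```

```text
pics
{'t': 0.0, 'joints': array([-1.24058178e+00,  4.91520382e-01,  1.55946941e+00, -1.35660687e-05,
        1.09172768e+00, -1.05574910e-01]), 'qvel': array([ 0.0017023 , -0.00050494,  0.00020825,  0.00028548, -0.00010867,
       -0.00049452]), 'tau': array([-6.22656007e-04, -6.12651515e+01, -2.58184361e+01,  6.92416937e-02,
        4.81639104e-02, -9.29601219e-05]), 'eef_pos': array([ 263.77512475, -566.32116425,  214.07922581]), 'tcp_rot': array([-3.14047283e+00, -1.06567569e-04,  4.35795655e-01]), 'ft_force': array([ 0.3625064 , -0.11208077, -0.04246067]), 'moment': array([-0.03990828,  0.00704211, -0.01364468]), 'grip_force': 0.0, 'opening': 0.9988026394683487}
18.8
scene 411.0247353123307 246.96416346035306 200.28462920859172 [[0.194, 0.981, -0.004], [0.806, -0.161, -0.57], [-0.56, 0.107, -0.822]] [ -19. -378. 1519.]
side 436.84188553813993 253.57769917314255 188.11774407279734 [[-0.884, -0.467, -0.008], [-0.282, 0.546, -0.789], [0.373, -0.695, -0.615]] [426. 267. 979.]
wrist 278.9603355988453 254.38009413453452 190.7228437533614 [[0.422, -0.907, -0.0], [-0.871, -0.405, 0.278], [-0.253, -0.117, -0.96]] [-625.  -31.  391.]
```

View pics/scene0.png

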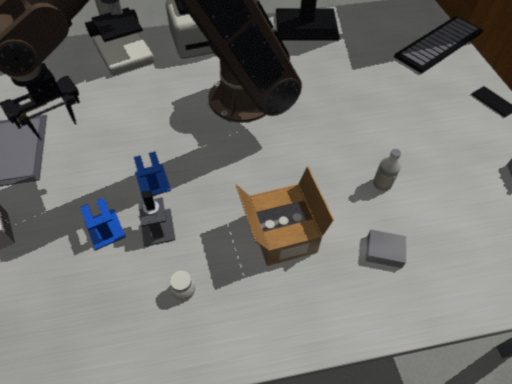

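View pics/side0.png

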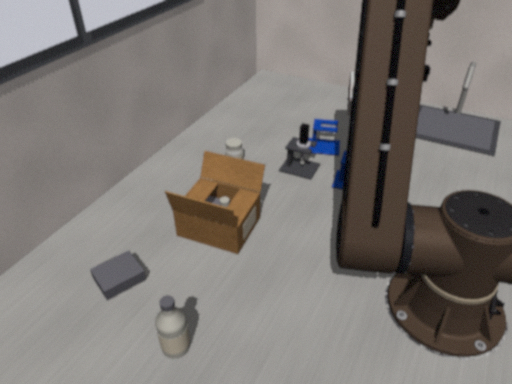

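The scene view shows the carton at about (285,225), the presser at (150,205) on the dark stand at (157,225), blue decoys at (103,225) and (152,175), the jar at (181,284), the bottle at (388,172) and the slide box at (387,250). I'll zoom in next.

```bash
cat > h.py <<'E'
import numpy as np,cv2
from cell import *
def ray(c,u,v,z):
    R=np.array(c["R"]);t=np.array(c["t"]);o=-R.T@t
    d=R.T@np.array([(u-c["cx"])/c["fx"],(v-c["cy"])/c["fy"],1]);return o+d*(z-o[2])/d[2]
def proj(c,X):
    p=np.array(c["R"])@np.array(X,float)+np.array(c["t"]);return np.array([c["fx"]*p[0]/p[2]+c["cx"],c["fy"]*p[1]/p[2]+c["cy"]])
def tri(c1,p1,c2,p2):
    A=[];b=[]
    for c,p in((c1,p1),(c2,p2)):
        o=ray(c,*p,0);d=ray(c,*p,100)-o;d/=np.linalg.norm(d);P=np.eye(3)-np.outer(d,d);A.append(P);b.append(P@o)
    return np.linalg.solve(sum(A),sum(b))
E
python3 - <<'E'
import cv2
a=cv2.imread("pics/scene0.png")[140:310,75:340];cv2.imwrite("pics/sc1.png",cv2.resize(a,None,fx=3,fy=3,interpolation=cv2.INTER_CUBIC))
a=cv2.imread("pics/side0.png")[110:260,160:360];cv2.imwrite("pics/sd1.png",cv2.resize(a,None,fx=4,fy=4,interpolation=cv2.INTER_CUBIC))
E
```

```text
(no output)
```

View pics/sc1.png

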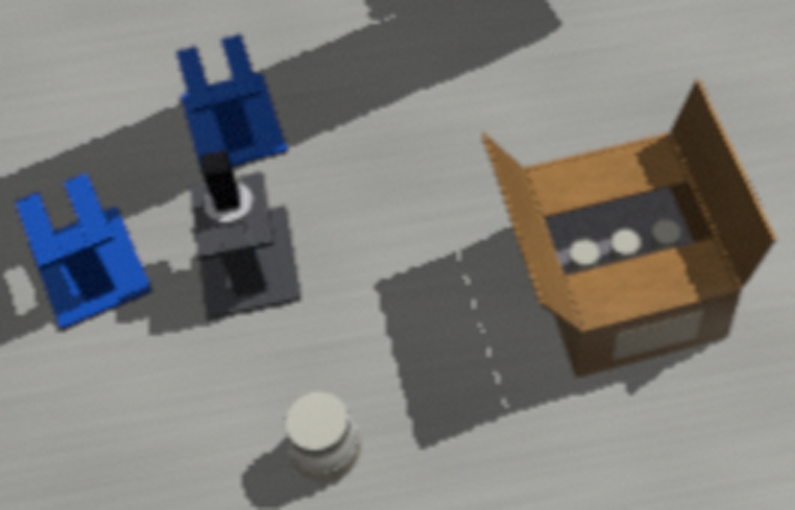

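View pics/sd1.png

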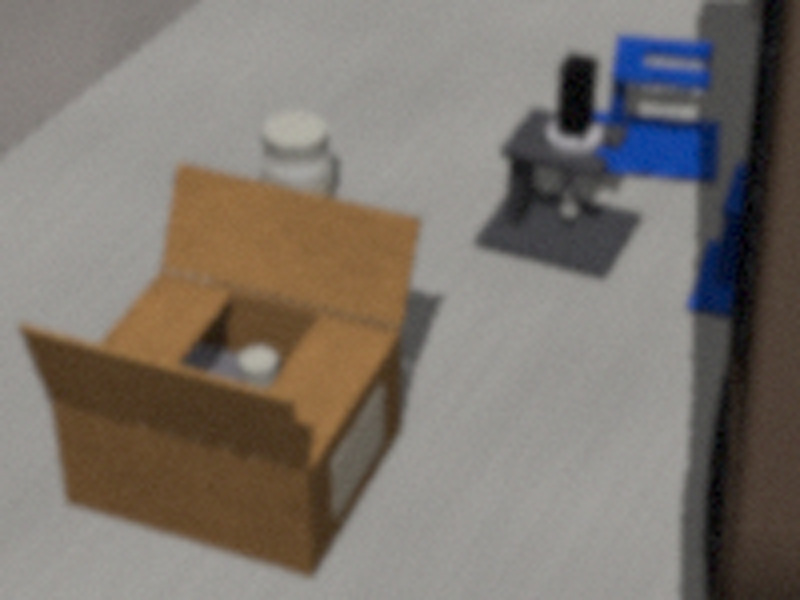

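Crops: carton rim corners in the scene crop are at (522,167), (583,331), (740,291) and (673,132). The presser collar is at (229,201) in the scene crop and (575,133) in the side crop. Both flaps lean slightly outwards.

```bash
python3 - <<'E'
from h import *
S=read_camera("scene");D=read_camera("side")
sc=lambda u,v:(u/3+75-.33,v/3+140-.33)
sd=lambda u,v:(u/4+160-.37,v/4+110-.37)
P=lambda *a:print(a[0],np.round(a[1],1))
w=np.array([ray(S,*sc(*p),93) for p in[(522,167),(583,331),(740,291),(673,132)]])
P("rim -- +- ++ -+",w);P("c",w.mean(0));d=w[1]-w[0]+w[2]-w[3];print("yaw",np.arctan2(d[1],d[0]),np.linalg.norm(d)/2)
P("bot +-",ray(S,*sc(577,376),0));P("bot ++",ray(S,*sc(727,336),0))
P("side bot ++",ray(D,*sd(70,500),0));P("side bot -+",ray(D,*sd(312,575),0));P("side bot --",ray(D,*sd(400,432),0))
P("side top -+",ray(D,*sd(312,462),93));P("top --",ray(D,*sd(394,328),93));P("top +-",ray(D,*sd(163,270),93))
P("tri flapR near",tri(S,sc(483,133),D,sd(419,218)));P("flapR far",tri(S,sc(545,303),D,sd(180,165)))
P("flapL near",tri(S,sc(697,80),D,sd(300,405)));P("flapL far",tri(S,sc(775,240),D,sd(25,328)))
P("collar S",ray(S,*sc(229,201),97));P("collar D",ray(D,*sd(575,133),97))
P("handle top",tri(S,sc(214,158),D,sd(579,62)))
for p in[(205,318),(300,298),(288,207)]:P("foot S",ray(S,*sc(*p),8))
for p in[(478,243),(606,275),(638,215)]:P("foot D",ray(D,*sd(*p),8))
for p in[(270,240),(197,252)]:P("fork far S",ray(S,*sc(*p),90))
P("jar",ray(S,*sc(317,421),70)); P("bottle",ray(D,172,350,0));P("box",ray(S,387,243,35))
for p in [(180,48),(243,36)]: P("blue1 prong tips",ray(S,*sc(*p),90))
for p in [(20,200),(80,177)]: P("blue2 prong tips",ray(S,*sc(*p),90))
E
```

```text
rim -- +- ++ -+ [[503.2 -74.6  93. ]
 [682.3 -57.2  93. ]
 [670.9  85.9  93. ]
 [491.3  74.6  93. ]]
c [586.9   7.2  93. ]
yaw 0.07991231832538687 179.90677521250302
bot +- [679.3 -58.3   0. ]
bot ++ [666.6  88.6   0. ]
side bot ++ [669.3  84.    0. ]
side bot -+ [491.6  69.   -0. ]
side bot -- [504.3 -78.1   0. ]
side top -+ [491.6  63.2  93. ]
top -- [507.7 -75.9  93. ]
top +- [680.6 -60.   93. ]
tri flapR near [ 507.2 -110.7  160.6]
flapR far [683.7 -93.1 159. ]
flapL near [484.4  90.1 161. ]
flapL far [665.3 105.9 163.3]
collar S [ 490.8 -345.4   97. ]
collar D [ 492.7 -350.1   97. ]
handle top [ 490.9 -344.9  163.1]
foot S [ 556.2 -389.2    8. ]
foot S [ 552.2 -299.5    8. ]
foot S [ 446.  -301.4    8. ]
foot D [ 547.9 -297.9    8. ]
foot D [ 441.9 -304.7    8. ]
foot D [ 449.4 -392.2    8. ]
fork far S [ 535.7 -312.8   90. ]
fork far S [ 535.6 -378.1   90. ]
jar [ 709.6 -291.1   70. ]
bottle [477.7 368.3   0. ]
box [695.3 275.1  35. ]
blue1 prong tips [ 289.1 -383.2   90. ]
blue1 prong tips [ 285.5 -319.8   90. ]
blue2 prong tips [ 446.8 -535.6   90. ]
blue2 prong tips [ 431.2 -481.4   90. ]
```

Request:
drive_tool([
  {"jaw":0,"travel":[0.483,-0.242,0],"twist":0.353},
  {"jaw":0,"travel":[0.483,-0.242,0],"twist":0.353},
  {"jaw":0,"travel":[0.483,-0.242,0],"twist":0.353},
  {"jaw":0,"travel":[0.483,-0.242,0],"twist":0.353},
  {"jaw":0,"travel":[0.483,-0.242,0],"twist":0.353},
  {"jaw":0,"travel":[0.483,-0.242,0],"twist":0.353},
  {"jaw":0,"travel":[0.483,-0.242,0],"twist":0.353},
  {"jaw":0,"travel":[0.483,-0.242,0],"twist":0.353},
])

```text
t: 0.92
eef_pos: [471.4, -304.3, 214.8]
tcp_rot: [3.141, -0.0, 0.083]
ft_force: [-0.0, -1.2, 0.1]
opening: 0.501
grip_force: 0.0
```

Request:
drive_tool([
  {"jaw":0,"travel":[0.141,-0.15,0],"twist":0},
  {"jaw":0,"travel":[0.141,-0.15,0],"twist":0},
  {"jaw":0,"travel":[0.141,-0.15,0],"twist":0},
  {"jaw":0,"travel":[0.141,-0.15,0],"twist":0},
  {"jaw":0,"travel":[0.141,-0.15,0],"twist":0},
  {"jaw":0,"travel":[0.141,-0.15,0.08],"twist":0},
  {"jaw":0,"travel":[0.141,-0.15,0.08],"twist":0},
  {"jaw":0,"travel":[0.141,-0.15,0.08],"twist":0},
])

```text
t: 1.58
eef_pos: [595.9, -143.1, 128.3]
tcp_rot: [-3.138, 0.009, 0.084]
ft_force: [-1.4, 0.1, -1.0]
opening: 0.01
grip_force: 0.0
```

Request:
drive_tool([
  {"jaw":0,"travel":[0,-0.025,0],"twist":0},
  {"jaw":0,"travel":[0,-0.045,0],"twist":0},
  {"jaw":0,"travel":[0,-0.06,0],"twist":0},
  {"jaw":0,"travel":[0,-0.075,0],"twist":0},
  {"jaw":0,"travel":[0,-0.09,0],"twist":0},
  {"jaw":0,"travel":[0,-0.1,0.002],"twist":0},
  {"jaw":0,"travel":[0,-0.11,0.008],"twist":0},
  {"jaw":0,"travel":[0,-0.116,0.015],"twist":0},
])

```text
t: 2.25
eef_pos: [589.2, -28.2, 119.6]
tcp_rot: [3.141, -0.001, 0.083]
ft_force: [1.6, -0.9, 1.2]
opening: 0.003
grip_force: 0.6
```

Request:
drive_tool([
  {"jaw":0,"travel":[0,-0.003,0.006],"twist":0},
  {"jaw":0,"travel":[0,-0.006,0.012],"twist":0},
  {"jaw":0,"travel":[0,-0.008,0.018],"twist":0},
  {"jaw":0,"travel":[0,-0.009,0.022],"twist":0},
  {"jaw":0,"travel":[0,-0.009,0.024],"twist":0},
  {"jaw":0,"travel":[0,-0.009,0.025],"twist":0},
])

```text
t: 2.75
eef_pos: [588.1, -20.3, 95.0]
tcp_rot: [-3.141, 0.001, 0.082]
ft_force: [-6.1, 1.8, 18.8]
opening: 0.002
grip_force: 9.2
```

Request:
drive_tool([
  {"jaw":0,"travel":[0,0,-0.04],"twist":0},
  {"jaw":0,"travel":[0,0,-0.08],"twist":0},
  {"jaw":0,"travel":[0,-0.02,-0.11],"twist":0},
  {"jaw":0,"travel":[0,-0.06,-0.11],"twist":0},
  {"jaw":0,"travel":[0,-0.1,-0.11],"twist":0},
  {"jaw":0,"travel":[0,-0.14,-0.11],"twist":0},
  {"jaw":0,"travel":[0,-0.17,-0.11],"twist":0},
  {"jaw":0,"travel":[0,-0.17,-0.075],"twist":0},
])

```text
t: 3.42
eef_pos: [576.2, 153.9, 174.4]
tcp_rot: [-3.14, -0.01, 0.086]
ft_force: [1.5, 0.1, -0.6]
opening: 0.002
grip_force: 0.0
```

Request:
drive_tool([
  {"jaw":0,"travel":[0,0,0.035],"twist":0},
  {"jaw":0,"travel":[0,0,0.035],"twist":0},
])

```text
t: 3.58
eef_pos: [571.4, 149.0, 129.2]
tcp_rot: [3.141, 0.009, 0.083]
ft_force: [-0.7, 0.2, 0.1]
opening: 0.005
grip_force: 0.0
```

Request:
drive_tool([
  {"jaw":0,"travel":[0,0.018,0],"twist":0},
  {"jaw":0,"travel":[0,0.038,0],"twist":0},
  {"jaw":0,"travel":[0,0.053,0],"twist":0},
  {"jaw":0,"travel":[0,0.068,0],"twist":0},
  {"jaw":0,"travel":[0,0.083,0],"twist":0},
  {"jaw":0,"travel":[0,0.093,0.002],"twist":0},
  {"jaw":0,"travel":[0,0.103,0.008],"twist":0},
  {"jaw":0,"travel":[0,0.109,0.015],"twist":0},
])

```text
t: 4.25
eef_pos: [583.8, 39.3, 120.1]
tcp_rot: [3.141, -0.002, 0.082]
ft_force: [0.6, 1.9, 0.5]
opening: 0.004
grip_force: 0.5
```

Request:
drive_tool([
  {"jaw":0,"travel":[0,0.003,0.006],"twist":0},
  {"jaw":0,"travel":[0,0.006,0.012],"twist":0},
  {"jaw":0,"travel":[0,0.008,0.018],"twist":0},
  {"jaw":0,"travel":[0,0.009,0.022],"twist":0},
  {"jaw":0,"travel":[0,0.009,0.024],"twist":0},
  {"jaw":0,"travel":[0,0.009,0.025],"twist":0},
])

```text
t: 4.75
eef_pos: [583.8, 31.5, 95.0]
tcp_rot: [3.141, 0.001, 0.083]
ft_force: [-7.5, -1.6, 17.5]
opening: -0.0
grip_force: 8.7
```

```bash
python3 - <<'E'
from h import *
s=state();print(s["eef_pos"])
a=[cv2.resize(read_camera("scene")["frame"][140:310,200:340],(420,510)),cv2.resize(read_camera("side")["frame"][120:260,160:264],(380,510))]
cv2.imwrite("pics/fl.png",np.hstack(a)[:,:,::-1])
E
```

```text
[583.76721191  31.52479031  95.01594313]
```

View pics/fl.png

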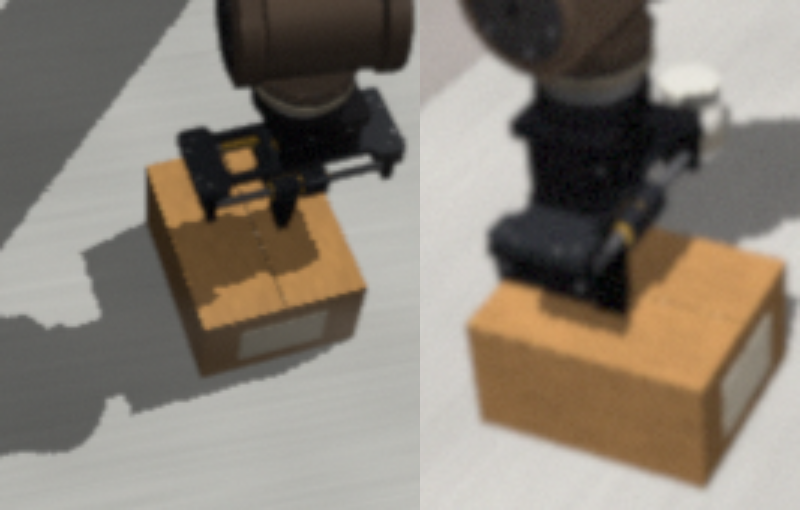

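Both flaps lie flat and the seam is visible in the left crop, from about (258,225) to (282,303). Next I'll go above the presser.

Request:
drive_tool([
  {"jaw":0.0,"travel":[0,0,-0.04],"twist":0},
  {"jaw":0.6,"travel":[0,0,-0.08],"twist":0},
  {"jaw":0.6,"travel":[-0.01,0.02,-0.115],"twist":0.03},
  {"jaw":0.6,"travel":[-0.023,0.06,-0.115],"twist":0.03},
  {"jaw":0.6,"travel":[-0.036,0.1,-0.115],"twist":0.03},
  {"jaw":0.6,"travel":[-0.049,0.14,-0.115],"twist":0.03},
  {"jaw":0.6,"travel":[-0.062,0.18,-0.115],"twist":0.03},
  {"jaw":0.6,"travel":[-0.075,0.22,-0.115],"twist":0.03},
])

```text
t: 5.52
eef_pos: [527.1, -193.5, 209.8]
tcp_rot: [3.141, -0.0, 0.054]
ft_force: [1.4, 0.0, 0.6]
opening: 0.438
grip_force: 0.0
```

Request:
drive_tool([
  {"jaw":0.6,"travel":[-0.013,0.037,0],"twist":0},
  {"jaw":0.6,"travel":[-0.026,0.074,0],"twist":0},
  {"jaw":0.6,"travel":[-0.038,0.111,0],"twist":0},
  {"jaw":0.6,"travel":[-0.05,0.148,0],"twist":0},
  {"jaw":0.6,"travel":[-0.05,0.148,0],"twist":0},
  {"jaw":0.6,"travel":[-0.05,0.148,0],"twist":0},
])

```text
t: 6.02
eef_pos: [485.0, -343.8, 209.2]
tcp_rot: [-3.141, 0.0, 0.05]
ft_force: [0.8, 0.8, 0.0]
opening: 0.602
grip_force: 0.0
```

```bash
python3 - <<'E'
from h import *
s=state();print(s["eef_pos"],s["tcp_rot"])
S=read_camera("scene")
print("seam",[np.round(ray(S,200+u/3-.33,140+v/3-.33,95),1) for u,v in[(258,225),(270,265),(282,303)]])
W=read_camera("wrist");cv2.imwrite("pics/w1.png",W["frame"][:,:,::-1]);print("handle top expected",proj(W,[491,-346,160]), "collar",proj(W,[491,-346,98]))
np.save("w1.npy",dict(W),allow_pickle=True)
E
```

```text
[ 485.02905223 -343.84831833  209.17338921] [-3.14123389e+00  4.57325763e-04  5.00435864e-02]
seam [array([587.3,  10.8,  95. ]), array([630.2,  10.8,  95. ]), array([669.3,  11.4,  95. ])]
handle top expected [258.50861351 202.10346179] collar [257.66577025 183.17254927]
```

View pics/w1.png

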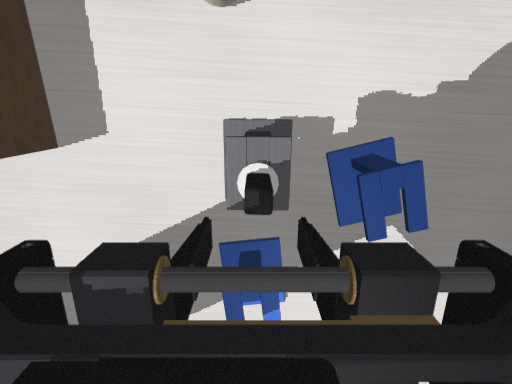

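The wrist view shows the handle top at (259,203) and the collar at (257,183), both where predicted. The stand is square to the gripper. I'll descend and grip.

Request:
drive_tool([
  {"jaw":0.6,"travel":[0.006,0.003,0],"twist":0},
  {"jaw":0.6,"travel":[0.006,0.003,0.035],"twist":0},
  {"jaw":0.6,"travel":[0.006,0.003,0.065],"twist":0},
  {"jaw":0.6,"travel":[0.006,0.003,0.088],"twist":0},
  {"jaw":0.6,"travel":[0.006,0.003,0.092],"twist":0},
  {"jaw":0.2,"travel":[0.006,0.003,0.092],"twist":0},
  {"jaw":0.0,"travel":[0.006,0.003,0.092],"twist":0},
  {"jaw":0.0,"travel":[0.006,0.003,0.092],"twist":0},
])

```text
t: 6.78
eef_pos: [492.8, -345.3, 119.3]
tcp_rot: [3.14, -0.002, 0.054]
ft_force: [0.2, 0.7, 0.6]
opening: 0.445
grip_force: 0.0
```

Request:
drive_tool([
  {"jaw":0.0,"travel":[0,0,0],"twist":0},
  {"jaw":0.0,"travel":[0,0,0],"twist":0},
  {"jaw":0.0,"travel":[0,0,0],"twist":0},
  {"jaw":0.0,"travel":[0,0,0],"twist":0},
])

```text
t: 7.12
eef_pos: [492.2, -345.4, 118.5]
tcp_rot: [3.141, -0.001, 0.053]
ft_force: [0.0, 1.0, 7.1]
opening: 0.252
grip_force: 29.7
```

Gripped (24 mm). Next I'll lift, then refine the seam from the scene picture.

Request:
drive_tool([
  {"jaw":0.0,"travel":[0,0,-0.015],"twist":0},
  {"jaw":0.0,"travel":[0,0,-0.035],"twist":0},
  {"jaw":0.0,"travel":[0,0,-0.065],"twist":0},
  {"jaw":0.0,"travel":[0,0,-0.095],"twist":0},
  {"jaw":0.0,"travel":[0,0,-0.12],"twist":0},
  {"jaw":0.0,"travel":[0,0,-0.12],"twist":0},
])

```text
t: 7.62
eef_pos: [493.0, -346.2, 242.8]
tcp_rot: [3.136, -0.005, 0.053]
ft_force: [0.6, -0.7, -1.3]
opening: 0.252
grip_force: 29.7
```

```bash
python3 - <<'E'
from h import *
s=state();print(s["eef_pos"],s["ft_force"],s["opening"])
S=read_camera("scene");f=S["frame"].astype(int)
m=((f[...,0]>f[...,2]*1.6)&(f[...,0]>130)).astype(np.uint8)
m[:140]=0;m[310:]=0;m[:,:220]=0;m[:,350:]=0
c=max(cv2.findContours(m,0,1)[0],key=cv2.contourArea);print(cv2.contourArea(c))
q=cv2.approxPolyDP(cv2.convexHull(c),5,True)[:,0];print(q.tolist())
w=np.array([ray(S,u,v,95) for u,v in q]);print(np.round(w,1),w.mean(0))
cv2.imwrite("pics/s3.png",cv2.resize(S["frame"][150:290,110:350],(800,467),interpolation=2)[:,:,::-1])
E
```

```text
[ 493.03160762 -346.22419997  242.7537871 ] [ 0.58613711 -0.65435078 -1.30611471] 0.25238956550859315
2945.0
[[298, 184], [321, 235], [268, 249], [249, 196]]
[[493.3  70.9  95. ]
 [666.9  85.9  95. ]
 [680.  -59.4  95. ]
 [507.  -74.4  95. ]] [586.80430034   5.7553452   95.        ]
```

View pics/s3.png

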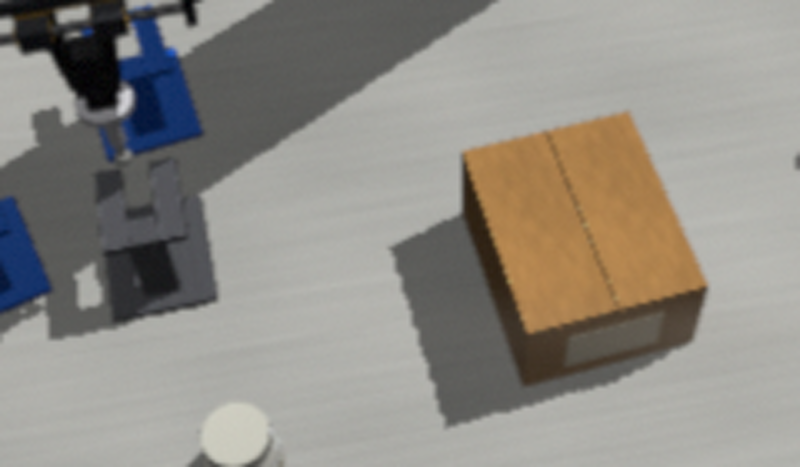

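Seam runs in this crop from (547,132) to (619,306), which gives a carton centre of about (587,6) and yaw of about 0.085.

Request:
drive_tool([
  {"jaw":0.0,"travel":[0.003,-0.03,0],"twist":-0.01},
  {"jaw":0.0,"travel":[0.006,-0.069,0],"twist":-0.032},
  {"jaw":0.0,"travel":[0.01,-0.108,0],"twist":-0.032},
  {"jaw":0.0,"travel":[0.014,-0.147,0],"twist":-0.032},
  {"jaw":0.0,"travel":[0.018,-0.186,0],"twist":-0.032},
  {"jaw":0.0,"travel":[0.022,-0.225,0],"twist":-0.032},
  {"jaw":0.0,"travel":[0.026,-0.264,0],"twist":-0.032},
  {"jaw":0.0,"travel":[0.028,-0.3,0],"twist":-0.032},
])

```text
t: 8.33
eef_pos: [503.3, -42.0, 236.3]
tcp_rot: [-3.141, 0.002, 0.085]
ft_force: [0.7, -0.2, -1.2]
opening: 0.251
grip_force: 29.7
```

Request:
drive_tool([
  {"jaw":0.0,"travel":[0.003,-0.025,0],"twist":0},
  {"jaw":0.0,"travel":[0.003,-0.043,0],"twist":0},
  {"jaw":0.0,"travel":[0.003,-0.043,0.01],"twist":0},
  {"jaw":0.0,"travel":[0.003,-0.043,0.02],"twist":0},
  {"jaw":0.0,"travel":[0.003,-0.043,0.03],"twist":0},
  {"jaw":0.0,"travel":[0.003,-0.043,0.03],"twist":0},
])

```text
t: 8.83
eef_pos: [502.3, -1.9, 204.8]
tcp_rot: [-3.141, 0.004, 0.084]
ft_force: [-0.1, -0.2, -1.3]
opening: 0.253
grip_force: 29.7
```

```bash
python3 - <<'E'
from h import *
s=state();print(s["eef_pos"],s["tcp_rot"],s["ft_force"])
a=[]
p=s["eef_pos"]-np.array([1,0,94.5])
for n in("side","wrist"):
    c=read_camera(n);u,v=proj(c,p).astype(int);print(n,u,v)
    if n=="wrist":print(proj(c,[503.3,-.8,95]),proj(c,[587,6.3,95]))
    u=np.clip(u,60,450);v=np.clip(v,60,320);a.append(cv2.resize(c["frame"][v-60:v+60,u-60:u+60],(400,400),interpolation=2))
cv2.imwrite("pics/b1.png",np.hstack(a)[:,:,::-1])
E
```

```text
[502.30039571  -1.87475686 204.80206999] [-3.14090085  0.0042783   0.08370206] [-0.06184122 -0.19648599 -1.28111022]
side 246 203
wrist 253 193
[253.01094231 187.34774924] [252.74198379 103.08937073]
```

View pics/b1.png

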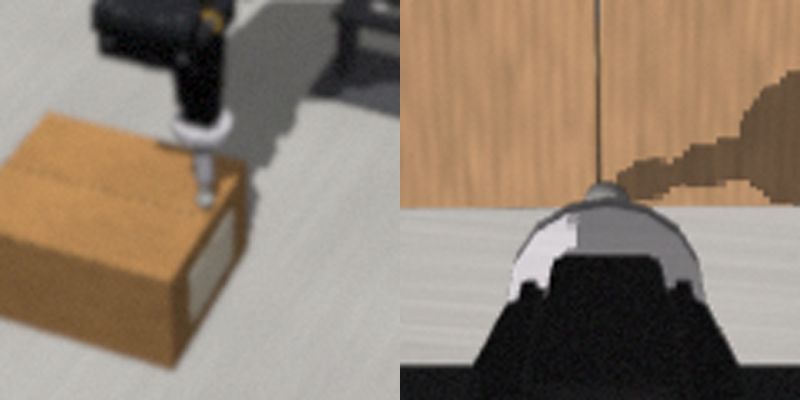

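The wrist view shows the ball (crop x≈606) almost on the seam (598), about 1.5 mm to the −y side, and running parallel to it. I'll lower gently.

Request:
drive_tool([
  {"jaw":0.0,"travel":[0,-0.002,0],"twist":0},
  {"jaw":0.0,"travel":[0,-0.002,0],"twist":0},
  {"jaw":0.0,"travel":[0,-0.002,0.003],"twist":0},
  {"jaw":0.0,"travel":[0,-0.002,0.006],"twist":0},
  {"jaw":0.0,"travel":[0,-0.002,0.008],"twist":0},
  {"jaw":0.0,"travel":[0,-0.002,0.01],"twist":0},
  {"jaw":0.0,"travel":[0,-0.002,0.01],"twist":0},
  {"jaw":0.0,"travel":[0,-0.002,0.01],"twist":0},
])

```text
t: 9.6
eef_pos: [503.2, 1.0, 197.5]
tcp_rot: [3.142, 0.0, 0.085]
ft_force: [-1.2, 0.3, -1.1]
opening: 0.257
grip_force: 29.7
```

Request:
drive_tool([
  {"jaw":0.0,"travel":[0,0,0.001],"twist":0},
  {"jaw":0.0,"travel":[0,0,0.002],"twist":0},
  {"jaw":0.0,"travel":[0,0,0.003],"twist":0},
  {"jaw":0.0,"travel":[0,0,0.004],"twist":0},
  {"jaw":0.0,"travel":[0,0,0.005],"twist":0},
  {"jaw":0.0,"travel":[0,0,0.005],"twist":0},
  {"jaw":0.0,"travel":[0,0,0.005],"twist":0},
])

```text
t: 10.18
eef_pos: [503.3, 1.0, 192.7]
tcp_rot: [3.141, -0.0, 0.085]
ft_force: [0.7, -0.2, 1.4]
opening: 0.253
grip_force: 29.7
```

Request:
drive_tool([
  {"jaw":0.0,"travel":[0.002,0,0.001],"twist":0},
  {"jaw":0.0,"travel":[0.005,0,0.001],"twist":0},
  {"jaw":0.0,"travel":[0.008,0,0.001],"twist":0},
  {"jaw":0.0,"travel":[0.011,0,0.001],"twist":0},
  {"jaw":0.0,"travel":[0.0135,0,0.001],"twist":0},
  {"jaw":0.0,"travel":[0.016,0,0.001],"twist":0},
  {"jaw":0.0,"travel":[0.019,0,0.001],"twist":0},
  {"jaw":0.0,"travel":[0.022,0,0.001],"twist":0},
])

```text
t: 10.85
eef_pos: [525.4, 2.8, 191.6]
tcp_rot: [3.142, 0.0, 0.085]
ft_force: [-2.1, 0.4, 1.9]
opening: 0.253
grip_force: 29.9
```

Request:
drive_tool([
  {"jaw":0.0,"travel":[0.0025,0,0],"twist":0},
  {"jaw":0.0,"travel":[0.0055,0,0],"twist":0},
  {"jaw":0.0,"travel":[0.008,0,0],"twist":0},
  {"jaw":0.0,"travel":[0.011,0,0],"twist":0},
  {"jaw":0.0,"travel":[0.0135,0,0],"twist":0},
  {"jaw":0.0,"travel":[0.0165,0,0],"twist":0},
  {"jaw":0.0,"travel":[0.019,0,0],"twist":0},
  {"jaw":0.0,"travel":[0.022,0,0],"twist":0},
])

```text
t: 11.52
eef_pos: [547.2, 4.7, 191.6]
tcp_rot: [3.142, 0.0, 0.085]
ft_force: [-2.2, 0.1, 2.5]
opening: 0.25
grip_force: 29.9
```

Request:
drive_tool([
  {"jaw":0.0,"travel":[0.0025,0,0],"twist":0},
  {"jaw":0.0,"travel":[0.0055,0,0],"twist":0},
  {"jaw":0.0,"travel":[0.008,0,0],"twist":0},
  {"jaw":0.0,"travel":[0.011,0,0],"twist":0},
  {"jaw":0.0,"travel":[0.0135,0,0],"twist":0},
  {"jaw":0.0,"travel":[0.0165,0,0],"twist":0},
  {"jaw":0.0,"travel":[0.019,0,0],"twist":0},
  {"jaw":0.0,"travel":[0.022,0,0],"twist":0},
])

```text
t: 12.18
eef_pos: [569.2, 6.6, 191.6]
tcp_rot: [3.142, -0.0, 0.085]
ft_force: [-2.7, -0.3, 1.3]
opening: 0.253
grip_force: 29.9
```

Request:
drive_tool([
  {"jaw":0.0,"travel":[0.0025,0,0],"twist":0},
  {"jaw":0.0,"travel":[0.0055,0,0],"twist":0},
  {"jaw":0.0,"travel":[0.008,0,0],"twist":0},
  {"jaw":0.0,"travel":[0.011,0,0],"twist":0},
  {"jaw":0.0,"travel":[0.0135,0,0],"twist":0},
  {"jaw":0.0,"travel":[0.0165,0,0],"twist":0},
  {"jaw":0.0,"travel":[0.019,0,0],"twist":0},
  {"jaw":0.0,"travel":[0.022,0,0],"twist":0},
])

```text
t: 12.85
eef_pos: [591.1, 8.4, 191.6]
tcp_rot: [3.142, 0.0, 0.085]
ft_force: [-1.8, -0.4, 2.6]
opening: 0.25
grip_force: 29.9
```

```bash
python3 - <<'E'
from h import *
s=state();print(s["eef_pos"],s["ft_force"])
c=read_camera("wrist");u,v=proj(c,s["eef_pos"]-np.array([1,0,94.5])).astype(int);print(u,v)
cv2.imwrite("pics/b2.png",cv2.resize(c["frame"][v-90:v+30,u-60:u+60],(480,480),interpolation=2)[:,:,::-1])
E
```

```text
[591.11185948   8.44225113 191.62567618] [-1.84932597 -0.35381343  2.58958078]
253 193
```

View pics/b2.png

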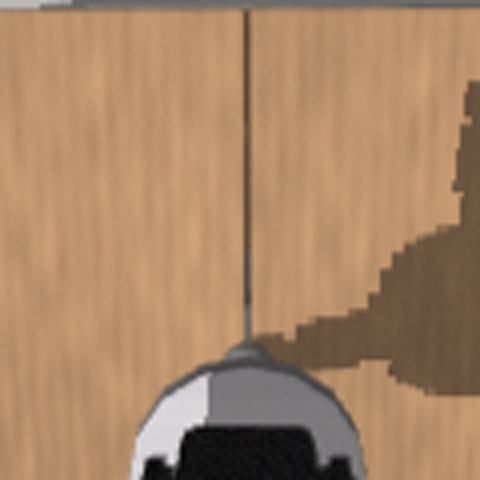

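The ball sits right on the seam (crop column 246) and the seam runs straight ahead of it. I'll continue to the far end.

Request:
drive_tool([
  {"jaw":0.0,"travel":[0.0025,0,0],"twist":0},
  {"jaw":0.0,"travel":[0.0055,0,0],"twist":0},
  {"jaw":0.0,"travel":[0.008,0,0],"twist":0},
  {"jaw":0.0,"travel":[0.011,0,0],"twist":0},
  {"jaw":0.0,"travel":[0.0135,0,0],"twist":0},
  {"jaw":0.0,"travel":[0.0165,0,0],"twist":0},
  {"jaw":0.0,"travel":[0.019,0,0],"twist":0},
  {"jaw":0.0,"travel":[0.022,0,0],"twist":0},
])

```text
t: 13.57
eef_pos: [613.0, 10.3, 191.6]
tcp_rot: [3.142, 0.0, 0.085]
ft_force: [-3.2, 0.6, 2.2]
opening: 0.251
grip_force: 29.9
```

Request:
drive_tool([
  {"jaw":0.0,"travel":[0.0025,0,0],"twist":0},
  {"jaw":0.0,"travel":[0.0055,0,0],"twist":0},
  {"jaw":0.0,"travel":[0.008,0,0],"twist":0},
  {"jaw":0.0,"travel":[0.011,0,0],"twist":0},
  {"jaw":0.0,"travel":[0.0135,0,0],"twist":0},
  {"jaw":0.0,"travel":[0.0165,0,0],"twist":0},
  {"jaw":0.0,"travel":[0.019,0,0],"twist":0},
  {"jaw":0.0,"travel":[0.022,0,0],"twist":0},
])

```text
t: 14.23
eef_pos: [635.0, 12.2, 191.6]
tcp_rot: [3.141, -0.0, 0.085]
ft_force: [-3.3, 0.9, 1.5]
opening: 0.252
grip_force: 29.9
```

Request:
drive_tool([
  {"jaw":0.0,"travel":[0.0025,0,0],"twist":0},
  {"jaw":0.0,"travel":[0.0055,0,0],"twist":0},
  {"jaw":0.0,"travel":[0.008,0,0],"twist":0},
  {"jaw":0.0,"travel":[0.011,0,0],"twist":0},
  {"jaw":0.0,"travel":[0.0135,0,0],"twist":0},
  {"jaw":0.0,"travel":[0.0165,0,0],"twist":0},
  {"jaw":0.0,"travel":[0.019,0,0],"twist":0},
  {"jaw":0.0,"travel":[0.022,0,0],"twist":0},
])

```text
t: 14.9
eef_pos: [656.9, 14.0, 191.6]
tcp_rot: [3.141, -0.0, 0.085]
ft_force: [-3.2, -1.5, 1.5]
opening: 0.25
grip_force: 29.9
```

Request:
drive_tool([
  {"jaw":0.0,"travel":[0.0025,0,0],"twist":0},
  {"jaw":0.0,"travel":[0.0055,0,0],"twist":0},
  {"jaw":0.0,"travel":[0.008,0,0],"twist":0},
  {"jaw":0.0,"travel":[0.011,0,0],"twist":0},
  {"jaw":0.0,"travel":[0.0135,0,0],"twist":0},
  {"jaw":0.0,"travel":[0.0155,0,0],"twist":0},
  {"jaw":0.0,"travel":[0.0155,0,0],"twist":0},
])

```text
t: 15.48
eef_pos: [672.8, 15.4, 191.7]
tcp_rot: [3.141, -0.001, 0.085]
ft_force: [0.6, 0.1, 1.6]
opening: 0.252
grip_force: 29.9
```

Request:
drive_tool([
  {"jaw":0.0,"travel":[0,0,-0.015],"twist":0},
  {"jaw":0.0,"travel":[0,0,-0.047],"twist":0},
  {"jaw":0.0,"travel":[-0.01,0.016,-0.047],"twist":0.01},
  {"jaw":0.0,"travel":[-0.03,0.048,-0.047],"twist":0.032},
  {"jaw":0.0,"travel":[-0.05,0.08,-0.047],"twist":0.032},
  {"jaw":0.0,"travel":[-0.07,0.112,-0.047],"twist":0.032},
  {"jaw":0.0,"travel":[-0.09,0.144,-0.047],"twist":0.032},
  {"jaw":0.0,"travel":[-0.11,0.176,-0.047],"twist":0.032},
])

```text
t: 16.15
eef_pos: [576.7, -170.7, 238.6]
tcp_rot: [3.141, -0.001, 0.053]
ft_force: [0.8, -0.6, -1.8]
opening: 0.252
grip_force: 29.9
```

Request:
drive_tool([
  {"jaw":0.0,"travel":[-0.019,0.032,0],"twist":0},
  {"jaw":0.0,"travel":[-0.038,0.064,0],"twist":0},
  {"jaw":0.0,"travel":[-0.057,0.096,0],"twist":0},
  {"jaw":0.0,"travel":[-0.076,0.128,0],"twist":0},
  {"jaw":0.0,"travel":[-0.09,0.155,0],"twist":0},
  {"jaw":0.0,"travel":[-0.095,0.165,0],"twist":0},
  {"jaw":0.0,"travel":[-0.095,0.165,0],"twist":0},
  {"jaw":0.0,"travel":[-0.095,0.165,0],"twist":0},
])

```text
t: 16.82
eef_pos: [491.3, -339.2, 238.4]
tcp_rot: [-3.141, -0.0, 0.052]
ft_force: [0.5, -0.0, -0.3]
opening: 0.253
grip_force: 29.9
```

Request:
drive_tool([
  {"jaw":0.0,"travel":[0,0,0],"twist":0},
  {"jaw":0.0,"travel":[0,0,0],"twist":0},
])

```text
t: 16.98
eef_pos: [492.0, -337.9, 238.6]
tcp_rot: [-3.142, -0.0, 0.054]
ft_force: [0.4, 1.7, -1.2]
opening: 0.251
grip_force: 29.9
```

Request:
drive_tool([
  {"jaw":0.0,"travel":[0,0.0075,0],"twist":0},
  {"jaw":0.0,"travel":[0,0.0075,0.01],"twist":0},
  {"jaw":0.0,"travel":[0,0.0075,0.03],"twist":0},
  {"jaw":0.0,"travel":[0,0.0075,0.03],"twist":0},
  {"jaw":0.0,"travel":[0,0.0075,0.03],"twist":0},
])

```text
t: 17.4
eef_pos: [491.5, -346.2, 207.6]
tcp_rot: [-3.14, 0.002, 0.053]
ft_force: [-0.5, 0.7, -1.2]
opening: 0.251
grip_force: 29.9
```

Request:
drive_tool([
  {"jaw":0.0,"travel":[0,0,0.02],"twist":0},
  {"jaw":0.0,"travel":[0,0,0.04],"twist":0},
  {"jaw":0.0,"travel":[0,0,0.06],"twist":0},
  {"jaw":0.0,"travel":[0,0,0.075],"twist":0},
  {"jaw":0.0,"travel":[0,0,0.082],"twist":0},
  {"jaw":0.0,"travel":[0,0,0.085],"twist":0},
  {"jaw":0.0,"travel":[0,0,0.087],"twist":0},
  {"jaw":0.0,"travel":[0,0,0.087],"twist":0},
])

```text
t: 18.07
eef_pos: [492.0, -346.9, 122.3]
tcp_rot: [3.141, -0.001, 0.053]
ft_force: [1.0, 0.0, -0.4]
opening: 0.25
grip_force: 29.9
```

Request:
drive_tool([
  {"jaw":0.0,"travel":[0,-0.001,0.001],"twist":0},
  {"jaw":0.0,"travel":[0,-0.001,0.002],"twist":0},
  {"jaw":0.0,"travel":[0,-0.001,0.0025],"twist":0},
  {"jaw":0.0,"travel":[0,-0.001,0.003],"twist":0},
  {"jaw":0.0,"travel":[0,-0.001,0.0035],"twist":0},
  {"jaw":0.0,"travel":[0,-0.001,0.0035],"twist":0},
])

```text
t: 18.57
eef_pos: [491.7, -345.7, 118.6]
tcp_rot: [3.141, -0.0, 0.053]
ft_force: [-0.7, 0.8, 3.2]
opening: 0.249
grip_force: 29.9
```

Seated: the force shows support at the original height. I'll release and rise.

Request:
drive_tool([
  {"jaw":0.35,"travel":[0,0,0],"twist":0},
  {"jaw":0.5,"travel":[0,0,0],"twist":0},
  {"jaw":0.6,"travel":[0,0,0],"twist":0},
  {"jaw":0.6,"travel":[0,0,0],"twist":0},
  {"jaw":0.6,"travel":[0,0,-0.01],"twist":0},
  {"jaw":0.6,"travel":[0,0,-0.04],"twist":0},
  {"jaw":0.6,"travel":[0,0,-0.08],"twist":0},
  {"jaw":0.6,"travel":[0,0,-0.12],"twist":0},
])

```text
t: 19.23
eef_pos: [491.2, -345.3, 239.8]
tcp_rot: [-3.141, 0.001, 0.053]
ft_force: [0.4, 0.2, 0.5]
opening: 0.597
grip_force: 0.0
```

Request:
drive_tool([
  {"jaw":0.6,"travel":[-0.02,0.02,-0.03],"twist":0},
  {"jaw":0.6,"travel":[-0.04,0.04,-0.05],"twist":0},
  {"jaw":0.6,"travel":[-0.06,0.06,-0.05],"twist":0},
  {"jaw":0.6,"travel":[-0.06,0.06,-0.05],"twist":0},
  {"jaw":0.6,"travel":[-0.06,0.06,-0.05],"twist":0},
])

```text
t: 19.65
eef_pos: [434.0, -409.4, 288.9]
tcp_rot: [3.141, -0.0, 0.051]
ft_force: [0.4, 0.6, -0.1]
opening: 0.599
grip_force: 0.0
```

```bash
python3 - <<'E'
from h import *
s=state();print(s["eef_pos"],s["ft_force"],s["t"])
a=[cv2.resize(read_camera("scene")["frame"][150:290,110:350],(400,233)),cv2.resize(read_camera("side")["frame"][110:260,160:360],(400,300))]
a[0]=cv2.copyMakeBorder(a[0],0,67,0,0,0)
cv2.imwrite("pics/end.png",np.hstack(a)[:,:,::-1])
E
```

```text
[ 433.96761139 -409.36218369  288.90798096] [ 0.36695724  0.58090631 -0.14656059] 19.65
```

View pics/end.png

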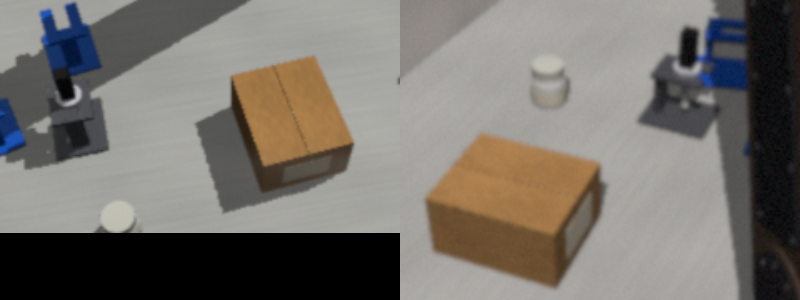

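The presser hangs upright in the dark fork (collar at (67,95) and (686,65)), the carton is closed, and the jar has not moved. I'll hand it in.

```bash
python3 -c "
from cell import *
print(job_done())"
```

```text
the job is handed in; nothing more can be done
None
```

I folded both flaps flat, ran the presser along the seam in about 5 s with the spring tip pushed in roughly 4 mm, hung it back upright in the dark stand's fork, and handed the job in at about 20 s; no verdict came back.

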